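# Press the toothed axle cap home on the castor wheel

### The arm

A 6-joint arm with a two-finger parallel gripper is mounted at the origin on a cart in front of the work surface, level with it; the furniture and walls round the work are solid. World frame = base frame: x ahead of the robot, y to its left, z up, the work surface at z = 0. Lengths are in m, angles in rad, forces in N, time in s.
With the tool pointing down it reaches from about 0.25 to 0.775 m from the base axis. Payload 4 kg.
Tool frame: the origin (TCP) lies midway between the tips of the shut fingers; the grasp point (between the pads) lies 19 mm behind it (arm.tcp_to_grasp is the z of the grasp point in the tool frame, in m); z points along the fingers, y is the line along which they close (so a half turn about z gives the same grasp; the last joint's range is limited). The gripper opens to 85 mm and grips with 20 to 120 N. Pads are 22 mm wide; open, the fingers measure 114 mm over their backs; the gripper's body (76 mm by 85 mm) begins 54 mm behind the grasp point. The pads swing forward as they close: fully open they stand 13 mm farther back than shut.
Start: joints at [1.106, 0.087, 1.371, -0, 1.684, -0.103], TCP at [0.195, 0.514, 0.208] pointing down, gripper open.
Joint ranges: [-3.1, 3.1], [-0.76, 2.03], [0.27, 2.55], [-1.08, 4.22], [0.17, 2.65], [-2.57, 2.57]. Speed limits (rad/s): [2.79, 2.79, 3.14, 3.14, 3.14, 3.14].

### API

Orientations are given as [roll, pitch, yaw] about the fixed x, y, z axes, in that order (R = Rz(yaw) Ry(pitch) Rx(roll)).
In Python, from station import arm gives the robot as it stands. The module is installed in compiled form; this text tells all that it offers.
- The arm moves only by the tool jog_arm, never from a script. Its argument "steps" is a list of rows, each an object with "dp": the shift along the tool's x, y, z as a fraction of full scale, a list of three; "rotation": the turn, a rotation vector about the tool's x, y, z as a fraction of full scale, a list of three; "grip": the gripper command: -1 is shut, 1 is fully open, values between are in proportion. In form: [{"dp": [tx, ty, tz], "rotation": [wx, wy, wz], "grip": grip}, ...]. A call has 1 to 8 rows; each row shifts and turns the commanded pose from where the row before left it, along the tool's axes as they then stand; what a row does not reach is not made up. Full scale, the value 1, is 0.15 m for a shift and 180 degrees for a turn. A row lasts 1/8 s, in which the tool goes at most 62.5 mm and 10.7 degrees, less where a joint would pass 70% of its speed; a pose out of reach is approached as far as the arm can. A call with a number of a shift or a turn outside -1 to 1 is refused whole. A call with a gripper value outside its range is refused whole. The fingers move at their own pace and stop on an object; "force" is the grip in N (left out, the last holds). Time passes only in rows, so rows that do not move let the fingers close. It gives the time, the measured TCP pose, the force, the opening and the grip force at its end, in the units of the state.
- arm.get_obs(): the state, without advancing time (a new reading comes with each control period).
- arm.capture(name): name is "scene" or "top" or "wrist"; returns the picture (384x512x3 uint8, red, green, blue); there is no depth.
- arm.camera_model(name): a dict with "K" (3x3 intrinsics, pixels), "k1" (the pictures are not rectified: a ray, as slopes to the right and down, at radius r is drawn at 1 + k1 r^2 times it, then the intrinsics apply), "R" (3x3) and "t" (3): a world point X has camera coordinates R X + t. Camera axes: x right, y down, z forward; pixel columns grow to the right and rows downward; lengths in m; the calibration is good to about 2 mm. A picture is of the moment at which its call begins: read the wrist's pose just before it. camera_model takes no time and is no camera call; for the wrist camera it gives the pose at the moment of the call.
- arm.job_done(): hands the job in; it is judged then, once.
Trained networks look in the newest picture that a camera, given by its name, has taken for a name from the list of things; names that differ only in an ending like _2 or _b are one class to them, and where a whole thing is asked for, a point or a joint stands for the part that bears it (a point fixed in the world has none). Each returns a list of dicts, best first, with "p" (0 to 1); they miss things now and then, are a little off and sometimes report something else, mostly with a low value. They report only what shows in the picture. A call takes as long as a camera call.
- arm.recognise(camera, thing): "centre" ([x, y, z] in m, in the coordinates of the camera as it stood for that picture, good to about 4 mm: the middle of the surface that is visible of it).
- arm.pinpoint(camera, thing): "centre" ([x, y, z] in m, in the coordinates of the camera as it stood for that picture, good to about 4 mm: a listed point, or the origin of a listed thing).
The state is a dict: "t": time; "joints": joint angles; "qvel": joint speeds; "joint_torque": joint torques, N m; "ee_pos": TCP position; "tcp_rot": TCP orientation; "ft_force": force on the tool from outside, world axes, zero at the start; "torque": the same for the moment, N m; "finger_gap": finger opening in m; "finger_force": force on a finger pad.
Only numpy, scipy, OpenCV 4.12 (cv2) and the standard library are available. Lean on these libraries where they do the work, as an engineer would, in place of code of your own. Each camera call takes 0.05 s, during which the arm holds its last target. There are 200 camera calls.

### The job

Put the red axle cap, open side down, on the tip of the bare upright axle of the castor wheel and press it straight down the axle until it has squeezed the copper-coloured spring washer flat and its teeth keep it squeezed when you let go. Press by feel and do not ram it: the white bush in the wheel's hub must not be driven down into the wheel. Leave the cap sitting straight on the axle.

Things in the scene. Friction and masses are not known exactly. Their poses are not given: they have to be found in the camera images.
- cap_center (a point): Centre (half-way up) of the loose red axle cap with a thin steel band, 70 g, 26 mm across and 26 mm high, closed flat crown, standing open side down; z axis up. Its bore is 12.4 mm wide (20 mm in the lowest 3 mm) and 22 mm deep. Let go too early on the axle tip it may tip over; once pushed 3 mm further its teeth hold it.
- cap_teeth (a point): Centre of the cap's ring of three springy teeth, on its axis 5 mm above the lower rim. They leave 8.4 mm and must spread over the 10 mm axle: starting and sliding the cap down takes about 5 to 12 N, then it stays where it was pushed to. When it first rests on the axle tip, its rim is about 7 mm below the tip.
- axle_tip (a point): Domed tip of the bare, plain, upright steel axle, 10 mm in diameter, 60 mm above the desk, on a dark steel plate 110 x 90 x 8 mm fixed to the desk. Round it lies a fixed grey wheel with black tyre, 80 mm across, its top 38 to 45 mm above the desk, different every time. (A spare wheel without axle lies further left.)
- spring_washer (a joint): How far (m) the copper-coloured spring washer, 31 mm across, round the axle on the hub bush, is squeezed: 0 free, 0.003 flat. Weak spring: 0.3 N to start, 1.2 N flat, then a hard stop. The cap's rim meets it 10 to 17 mm below the axle tip and has it flat 3 mm lower, the cap's crown then 66 to 73 mm above the desk.
- hub_bush (a joint): How far (m) the white bush in the wheel's hub, 35 mm across, under the washer, is pushed down into the wheel: 0 in place, end stop 0.004. It is sprung and gives way only above 15 N on the washer (on top of the force that slides the cap), then 10 N per mm; it comes back up when let go and, if pushed in over 1 mm, may lift the cap again.

How it is judged:
At the end, for the whole second after the job is handed in: The released cap sits on the axle, within 2.5 mm of its axis and tilted by less than 0.1 rad, pressed down so that it alone holds the spring washer squeezed by more than 1.6 mm of its 3 mm (it springs back about 0.6 mm when let go), with the hub bush in place (within 0.5 mm) (value of joint spring_washer above 0.0016 m and value of joint hub_bush below 0.0005 m and horizontal distance between cap_center and axle_tip below 0.0025 m and angle between cap_center's own z axis and vertical below 0.1 rad and height (world z) of cap_center below 0.064 m); the robot touches nothing.
It fails at once if The hub bush is driven more than 2.2 mm down into the wheel (pressing too hard) (value of joint hub_bush above 0.0022 m).
It also fails if it takes over 51 s, if anything falls off the work surface, if the arm or the gripper's body presses on something with over 40 N, if the wrist force passes 120 N, or if a joint passes its speed limit or range.

## Working session

There is one attempt and no reset: what is moved stays moved. The work goes in short steps, Python scripts to look and compute and a tool call to move; the robot and the scene stay as the last step left them, time stands still between calls to the robot, and variables do not carry over. Pictures are saved under pics/ and viewed, at most 10 in all, crops included, and the job is handed in when it is done.

Besides the shell and the picture viewer there is one more tool, called after "Emit:" by a JSON object that holds its "api" and its "payload", one argument or row to a line. jog_arm: Moves the arm, as the interface text tells. Shift numbers are shares of 0.15 m and turn numbers shares of 180 degrees, none past 1 either way. Its arguments: {"type":"object","properties":{"steps":{"type":"array"},"force":{"type":"number"}},"required":["steps"]}

```bash
mkdir -p pics; cat > h.py <<'E'
import numpy as np,cv2
from station import arm
def look(cam,things,save=None):
    m=arm.camera_model(cam);R=np.array(m["R"]);t=np.array(m["t"])
    im=arm.capture(cam)
    if save: cv2.imwrite("pics/"+save,im[:,:,::-1])
    for th in things:
        for d in arm.pinpoint(cam,th)[:3]:
            print(cam,th,round(d["p"],2),np.round(R.T@(np.array(d["centre"])-t),4))
    return im,m
def proj(m,X):
    c=np.array(m["R"])@np.array(X)+np.array(m["t"]);s=c[:2]/c[2];s=s*(1+m["k1"]*(s@s));K=np.array(m["K"])
    return K[:2,:2]@s+K[:2,2]
def ray(m,px,z):
    K=np.array(m["K"]);s=np.linalg.inv(K[:2,:2])@(np.array(px)-K[:2,2]);u=s.copy()
    for _ in range(20): u=s/(1+m["k1"]*(u@u))
    R=np.array(m["R"]);o=-R.T@np.array(m["t"]);d=R.T@np.array([u[0],u[1],1]);return o+d*(z-o[2])/d[2]
E
python3 - <<'E'
from h import *
a,m=look("top",["cap_center","axle_tip"],"top.png")
b,m=look("scene",["cap_center","axle_tip"],"scene.png")
o=arm.get_obs();print(o["t"],o["ee_pos"],o["tcp_rot"],o["finger_gap"],o["ft_force"],arm.tcp_to_grasp)
E
```

```text
top cap_center 0.54 [ 0.4961 -0.1021  0.01  ]
top axle_tip 0.96 [0.5487 0.2138 0.0613]
scene cap_center 0.54 [ 0.4896 -0.1001  0.0135]
scene axle_tip 0.61 [0.543  0.2208 0.0629]
0.3 [0.19459371 0.51422875 0.20780824] [-3.14084109e+00 -5.59232468e-05  2.77981812e+00] 0.08551629898804596 [ 0.94858044  0.82693679 -0.65839434] -0.0187
```

View pics/top.png

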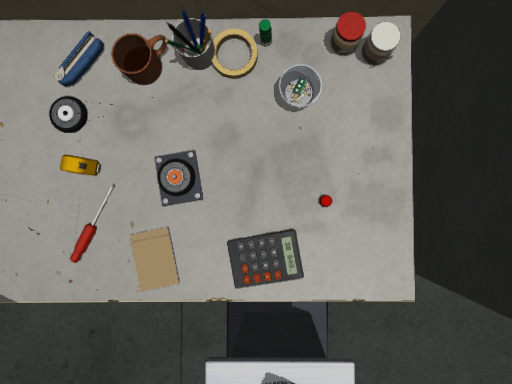

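View pics/scene.png

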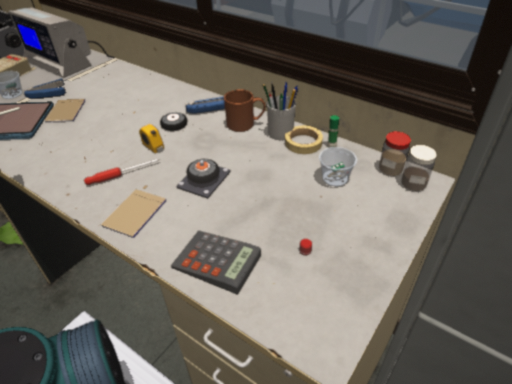

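The top view shows the red cap at (326,201) and the axle with its copper washer at (177,177). The scene view agrees, with the cap at (306,245) and the axle at (203,165). I'll move above the cap.

Emit:
{"api": "jog_arm", "payload": {
  "steps": [
    {"dp":[0,0,0],"rotation":[0,0,-0.0575],"grip":1},
    {"dp":[0,0,0],"rotation":[0,0,-0.0575],"grip":1},
    {"dp":[-0.166,-0.342,0],"rotation":[0,0,0],"grip":1},
    {"dp":[-0.166,-0.342,0],"rotation":[0,0,0],"grip":1},
    {"dp":[-0.166,-0.342,0],"rotation":[0,0,0],"grip":1},
    {"dp":[-0.166,-0.342,0],"rotation":[0,0,0],"grip":1},
    {"dp":[-0.166,-0.342,0],"rotation":[0,0,0],"grip":1},
    {"dp":[-0.166,-0.342,0],"rotation":[0,0,0],"grip":1}
  ]
}}

```text
t: 1.3
ee_pos: [0.3444, 0.2049, 0.2084]
tcp_rot: [3.141, 0.001, 3.141]
ft_force: [1.5, -0.1, 0.3]
finger_gap: 0.0852
finger_force: 0.0
```

Emit:
{"api": "jog_arm", "payload": {
  "steps": [
    {"dp":[-0.166,-0.342,0],"rotation":[0,0,0],"grip":1},
    {"dp":[-0.166,-0.342,0],"rotation":[0,0,0],"grip":1},
    {"dp":[-0.166,-0.342,0],"rotation":[0,0,0],"grip":1},
    {"dp":[-0.166,-0.342,0.1],"rotation":[0,0,0],"grip":1},
    {"dp":[-0.166,-0.342,0.1],"rotation":[0,0,0],"grip":1},
    {"dp":[-0.166,-0.342,0.1],"rotation":[0,0,0],"grip":1},
    {"dp":[0,0,0],"rotation":[0,0,0],"grip":1},
    {"dp":[0,0,0],"rotation":[0,0,0],"grip":1}
  ]
}}

```text
t: 2.3
ee_pos: [0.493, -0.1011, 0.1631]
tcp_rot: [3.141, -0.001, 3.141]
ft_force: [0.7, 0.2, -0.4]
finger_gap: 0.0857
finger_force: 0.0
```

```bash
cat > w.py <<'E'
from h import *
import sys
a,m=look("wrist",[sys.argv[1]],sys.argv[2])
o=arm.get_obs();print(o["t"],o["ee_pos"],o["tcp_rot"],o["finger_gap"],o["ft_force"],o["finger_force"])
h=cv2.cvtColor(a,cv2.COLOR_RGB2HSV)
k=(((h[:,:,0]<8)|(h[:,:,0]>172))&(h[:,:,1]>150)&(h[:,:,2]>70)).astype(np.uint8)
n,l,s,c=cv2.connectedComponentsWithStats(k)
for i in range(1,n):
    if s[i,4]>80: print(s[i],c[i],ray(m,c[i],0.026))
E
python3 w.py cap_center w1.png
```

```text
wrist cap_center 0.72 [ 0.4963 -0.1026  0.0151]
2.4 [ 0.49315129 -0.10032127  0.16395386] [ 3.14151514e+00  1.14520374e-03 -3.14066626e+00] 0.08523968821209836 [-0.15758357 -0.70956626  1.02722409] 0.0
[241 162  23  23 413] [251.87409201 172.71670702] [ 0.49166798 -0.1015284   0.026     ]
```

View pics/w1.png

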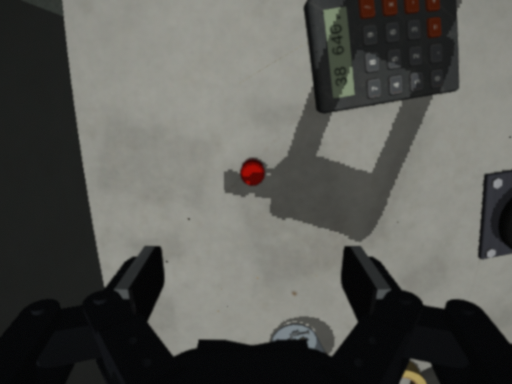

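The wrist view shows the cap at (252,172), almost exactly below the TCP. I'll descend and grip it high, so the fingertips end 8 mm above its rim.

Emit:
{"api": "jog_arm", "payload": {
  "steps": [
    {"dp":[0,-0.008,0.25],"rotation":[0,0,0],"grip":1},
    {"dp":[0,0,0.25],"rotation":[0,0,0],"grip":1},
    {"dp":[0,0,0.25],"rotation":[0,0,0],"grip":1},
    {"dp":[0,0,0.15],"rotation":[0,0,0],"grip":1},
    {"dp":[0,0,0.09],"rotation":[0,0,0],"grip":1},
    {"dp":[0,0,0.04],"rotation":[0,0,0],"grip":0},
    {"dp":[0,0,0],"rotation":[0,0,0],"grip":0},
    {"dp":[0,0,0],"rotation":[0,0,0],"grip":0}
  ]
}}

```text
t: 3.4
ee_pos: [0.4941, -0.1028, 0.0099]
tcp_rot: [-3.141, 0.002, 3.141]
ft_force: [-1.3, 0.7, 0.1]
finger_gap: 0.0424
finger_force: 0.0
```

Emit:
{"api": "jog_arm", "payload": {
  "steps": [
    {"dp":[0,0,0],"rotation":[0,0,0],"grip":-1},
    {"dp":[0,0,0],"rotation":[0,0,0],"grip":-1},
    {"dp":[0,0,0],"rotation":[0,0,0],"grip":-1},
    {"dp":[0,0,0],"rotation":[0,0,0],"grip":-1},
    {"dp":[0,0,0],"rotation":[0,0,0],"grip":-1}
  ],
  "force": 50
}}

```text
t: 4.03
ee_pos: [0.4931, -0.1025, 0.0087]
tcp_rot: [3.141, -0.0, 3.141]
ft_force: [0.2, 0.4, -1.0]
finger_gap: -0.0001
finger_force: 0.0
```

The fingers shut to a gap of 0, so I missed the cap or squeezed it out. I'll look before moving again.

```bash
python3 - <<'E'
from h import *
a,m=look("wrist",["cap_center"]);b,_=look("top",["cap_center"]);c,_=look("scene",["cap_center"])
f=lambda i:cv2.resize(i,None,fx=3,fy=3)
cv2.imwrite("pics/c.png",np.hstack([cv2.resize(a,(400,300)),cv2.resize(c[195:285,240:360],(400,300))])[:,:,::-1])
E
```

```text
wrist cap_center 0.61 [ 0.4935 -0.1006  0.0169]
scene cap_center 0.63 [ 0.492  -0.1012  0.0121]
```

View pics/c.png

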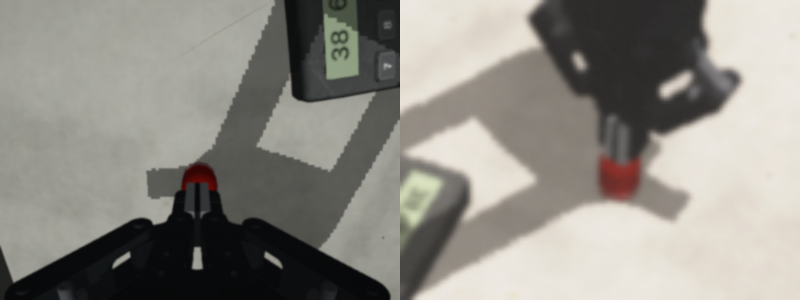

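```bash
python3 - <<'E'
from h import *
o=arm.get_obs();print(o["t"],o["ee_pos"],o["finger_gap"])
out=[]
for cam,w in(("scene",40),("wrist",90)):
    a=arm.capture(cam).copy();m=arm.camera_model(cam)
    print(cam,"campos",-np.array(m["R"]).T@np.array(m["t"]))
    S=6 if cam=="scene" else 3
    c0=proj(m,[.493,-.1015,.013]);x,y=(c0-w/1).astype(int)
    x=max(x,0);y=max(y,0);cr=cv2.resize(a[y:y+2*w,x:x+2*w],None,fx=S,fy=S,interpolation=cv2.INTER_NEAREST)
    for X,col in(([.493,-.1015,0],(0,255,0)),([.493,-.1015,.026],(0,0,255)),(o["ee_pos"],(255,255,0))):
        p=(proj(m,X)-[x,y])*S;print(X,p/S+[x,y]);cv2.circle(cr,tuple(int(v) for v in p),3,col,-1)
    out.append(cv2.resize(cr,(400,400)))
cv2.imwrite("pics/d.png",np.hstack(out)[:,:,::-1])
E
```

```text
4.325 [ 0.49316605 -0.10250014  0.00867187] 0.00021499617567036913
scene campos [ 0.01987133 -0.3398181   0.64356349]
[0.493, -0.1015, 0] [305.5137935 251.4901604]
[0.493, -0.1015, 0.026] [306.23992123 243.16869071]
[ 0.49316605 -0.10250014  0.00867187] [306.22083351 248.91789221]
wrist campos [ 0.41605938 -0.10259768  0.17467682]
[0.493, -0.1015, 0] [254.22330128 225.21377855]
[0.493, -0.1015, 0.026] [254.52156794 244.88859338]
[ 0.49316605 -0.10250014  0.00867187] [252.61217913 231.44747622]
```

View pics/d.png

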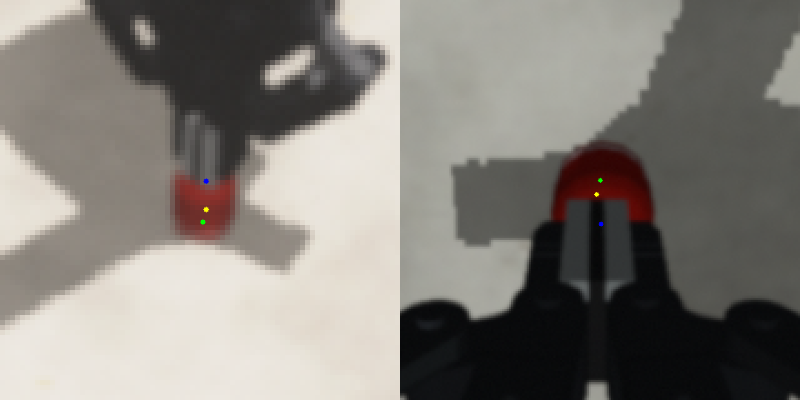

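The geometry is odd: the readings put the shut fingertips inside the cap's outline, with no force on them. I'll lift straight up a little and look again.

Emit:
{"api": "jog_arm", "payload": {
  "steps": [
    {"dp":[0,0,-0.1],"rotation":[0,0,0],"grip":-1},
    {"dp":[0,0,-0.2],"rotation":[0,0,0],"grip":-1},
    {"dp":[0,0,-0.2],"rotation":[0,0,0],"grip":-1},
    {"dp":[0,0,0],"rotation":[0,0,0],"grip":-1},
    {"dp":[0,0,0],"rotation":[0,0,0],"grip":-1}
  ]
}}

```text
t: 5.05
ee_pos: [0.493, -0.1025, 0.0836]
tcp_rot: [3.141, -0.0, 3.141]
ft_force: [-0.2, -0.8, -1.1]
finger_gap: 0.0003
finger_force: 0.0
```

```bash
python3 - <<'E'
from h import *
o=arm.get_obs();print(o["t"],o["ee_pos"],o["finger_gap"],o["ft_force"],o["joints"])
c,m=look("scene",["cap_center"]);t,_=look("top",["cap_center"]);a,mw=look("wrist",["cap_center"])
p=proj(m,o["ee_pos"]);print("tcp scene",p,"wrist",proj(mw,o["ee_pos"]), "cap wrist",proj(mw,[.493,-.1015,.013]))
cr=cv2.resize(c[170:270,240:373],(400,300));q=(p-[240,170])*3;cv2.circle(cr,tuple(int(v) for v in q),3,(255,255,0),-1)
aa=cv2.resize(a,(400,300));q=proj(mw,o["ee_pos"])*300/384;cv2.circle(aa,tuple(int(v) for v in q),2,(255,255,0),-1)
cv2.imwrite("pics/e.png",np.hstack([cr,aa])[:,:,::-1])
E
```

```text
5.05 [ 0.49296951 -0.10245046  0.08364378] 0.0002603118040699346 [-0.2178769  -0.80080585 -1.07621947] [-3.17625356e-01  4.35417087e-02  1.66761289e+00  9.93559903e-05
  1.43053512e+00 -1.88796887e+00]
scene cap_center 0.64 [ 0.4942 -0.0999  0.0123]
wrist cap_center 0.63 [ 0.4953 -0.1004  0.0188]
tcp scene [308.3905506  223.57166746] wrist [252.24234425 233.42914291] cap wrist [253.34967834 195.74983039]
```

View pics/e.png

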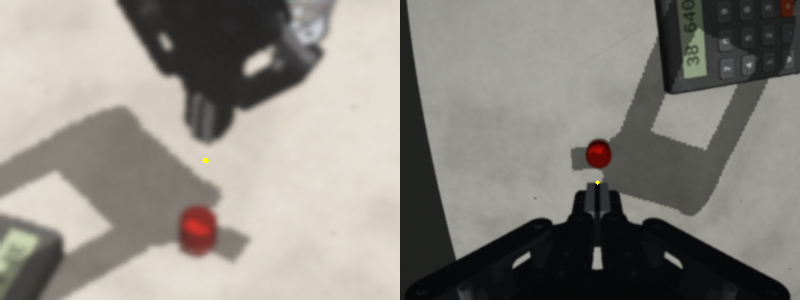

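The cap hasn't moved. In the scene view the real fingertips are about 19 mm above the reported TCP, so they closed just above the crown. I'll go about 19 mm lower this time, checking force on the way.

Emit:
{"api": "jog_arm", "payload": {
  "steps": [
    {"dp":[0,0.007,0],"rotation":[0,0,0],"grip":0.1},
    {"dp":[0,0,0],"rotation":[0,0,0],"grip":0.1},
    {"dp":[0,0,0.25],"rotation":[0,0,0],"grip":0.1},
    {"dp":[0,0,0.2],"rotation":[0,0,0],"grip":0.1},
    {"dp":[0,0,0.08],"rotation":[0,0,0],"grip":0.1},
    {"dp":[0,0,0.04],"rotation":[0,0,0],"grip":0.1},
    {"dp":[0,0,0.02],"rotation":[0,0,0],"grip":0.1},
    {"dp":[0,0,0],"rotation":[0,0,0],"grip":0.1}
  ]
}}

```text
t: 6.35
ee_pos: [0.4939, -0.1017, -0.0039]
tcp_rot: [-3.141, 0.002, 3.141]
ft_force: [0.5, -0.6, 0.4]
finger_gap: 0.047
finger_force: 0.0
```

Emit:
{"api": "jog_arm", "payload": {
  "steps": [
    {"dp":[0,0,0.017],"rotation":[0,0,0],"grip":0.1},
    {"dp":[0,0,0.017],"rotation":[0,0,0],"grip":0.1},
    {"dp":[0,0,0],"rotation":[0,0,0],"grip":-1},
    {"dp":[0,0,0],"rotation":[0,0,0],"grip":-1},
    {"dp":[0,0,0],"rotation":[0,0,0],"grip":-1},
    {"dp":[0,0,0],"rotation":[0,0,0],"grip":-1}
  ],
  "force": 50
}}

```text
t: 7.1
ee_pos: [0.4934, -0.1015, -0.0097]
tcp_rot: [-3.142, 0.0, 3.141]
ft_force: [-0.3, 0.3, 0.4]
finger_gap: 0.0238
finger_force: 49.2
```

The cap is gripped, with 49 N on the pads. I'll lift it and carry it over to the axle.

Emit:
{"api": "jog_arm", "payload": {
  "steps": [
    {"dp":[0,0,-0.1],"rotation":[0,0,0],"grip":-1},
    {"dp":[0,0,-0.3],"rotation":[0,0,0],"grip":-1},
    {"dp":[0,0,-0.3],"rotation":[0,0,0],"grip":-1},
    {"dp":[-0.058,0.354,-0.2],"rotation":[0,0,0],"grip":-1},
    {"dp":[-0.058,0.354,0],"rotation":[0,0,0],"grip":-1},
    {"dp":[-0.058,0.354,0],"rotation":[0,0,0],"grip":-1},
    {"dp":[-0.058,0.354,0],"rotation":[0,0,0],"grip":-1},
    {"dp":[-0.058,0.354,0],"rotation":[0,0,0],"grip":-1}
  ]
}}

```text
t: 8.1
ee_pos: [0.537, 0.1657, 0.1261]
tcp_rot: [3.142, 0.001, 3.141]
ft_force: [0.3, -0.2, 0.1]
finger_gap: 0.0235
finger_force: 49.3
```

Emit:
{"api": "jog_arm", "payload": {
  "steps": [
    {"dp":[-0.058,0.354,0],"rotation":[0,0,0],"grip":-1},
    {"dp":[0,0,0],"rotation":[0,0,0],"grip":-1},
    {"dp":[0,0,0],"rotation":[0,0,0],"grip":-1},
    {"dp":[0,0,0],"rotation":[0,0,0],"grip":-1}
  ]
}}

```text
t: 8.6
ee_pos: [0.5455, 0.2158, 0.1254]
tcp_rot: [-3.141, 0.0, 3.139]
ft_force: [0.8, -0.2, -0.7]
finger_gap: 0.0238
finger_force: 49.3
```

```bash
python3 - <<'E'
from h import *
o=arm.get_obs();print(o["t"],o["ee_pos"],o["tcp_rot"],o["finger_gap"],o["ft_force"])
a,mw=look("wrist",["cap_center","axle_tip","cap_teeth"]);c,m=look("scene",["cap_center","axle_tip"]);t,mt=look("top",["cap_center","axle_tip"])
p=proj(m,o["ee_pos"]).astype(int);print(p)
cr=cv2.resize(c[p[1]-50:p[1]+50,p[0]-50:p[0]+50],(400,400))
w=cv2.resize(a[100:356,128:384],(400,400))
cv2.imwrite("pics/f.png",np.hstack([cr,w])[:,:,::-1])
cv2.imwrite("pics/f_raw.png",a[:,:,::-1])
E
```

```text
8.6 [0.5455223  0.2157938  0.12542852] [-3.14126530e+00  1.03205663e-04  3.13944210e+00] 0.02380743352197627 [ 0.80505672 -0.16564921 -0.70023452]
wrist cap_center 0.56 [0.545  0.2156 0.1531]
wrist axle_tip 0.83 [0.5412 0.2199 0.0577]
wrist cap_teeth 0.88 [0.5451 0.2159 0.1448]
scene cap_center 0.59 [0.5464 0.2159 0.1484]
scene cap_center 0.49 [0.5433 0.2203 0.0585]
scene axle_tip 0.86 [0.5432 0.2175 0.0603]
[198 138]
```

View pics/f.png

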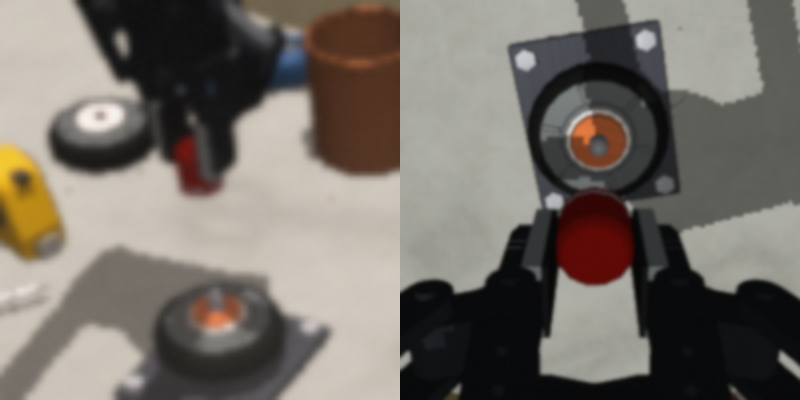

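The cap hangs straight between the fingers at about (594,240) in the crop, and the axle tip shows at (599,143). I'll measure the axle and the held cap from pixels.

```bash
python3 - <<'E'
from h import *
o=arm.get_obs();tc=np.array(o["ee_pos"])
for cam in("wrist","scene","top"):
    a=arm.capture(cam);m=arm.camera_model(cam)
    h=cv2.cvtColor(a,cv2.COLOR_RGB2HSV).astype(int)
    # washer: copper
    p0=proj(m,[.544,.218,.043]);yy,xx=np.mgrid[:384,:512];near=np.hypot(xx-p0[0],yy-p0[1])<(45 if cam=="wrist" else 16)
    k=(near&(h[:,:,0]>=6)&(h[:,:,0]<22)&(h[:,:,1]>120)&(h[:,:,2]>60)).astype(np.uint8)
    pts=cv2.findNonZero(k)
    if pts is not None:
        (c,r)=cv2.minEnclosingCircle(pts);e=cv2.fitEllipse(cv2.convexHull(pts));print(cam,"washer",k.sum(),c,r,"ell",e,"->",ray(m,e[0],.046), ray(m,e[0],.042))
    if cam=="wrist":
        print("tip",ray(m,(255.4,191.5),.059))
        k=(((h[:,:,0]<6)|(h[:,:,0]>172))&(h[:,:,1]>150)&(h[:,:,2]>40)&(yy>200)).astype(np.uint8)
        x,y,w,hh=cv2.boundingRect(cv2.findNonZero(k));print("cap box",x,y,w,hh)
        for cx in(-.004,0,.004):
            P=[]
            for z in(0,.026):
                for t in np.linspace(0,6.28,60): P.append(proj(m,tc+[cx+.013*np.cos(t),.013*np.sin(t),.0097+z]))
            P=np.array(P);print(cx,P.min(0),P.max(0))
E
```

```text
wrist washer 749 (253.0, 190.0) 17.262775421142578 ell ((253.0058135986328, 189.84814453125), (32.553951263427734, 34.543331146240234), 89.7696533203125) -> [0.54447232 0.217466   0.046     ] [0.54571339 0.21747435 0.042     ]
tip [0.54180401 0.21932242 0.059     ]
cap box 10 224 268 121
-0.004 [225.12512306 210.46666075] [279.91212297 279.22491167]
0 [225.38344226 217.32914912] [279.67915002 286.16941332]
0.004 [225.63965118 224.08857052] [279.44777502 292.98120619]
scene washer 47 (201.85000610351562, 165.0) 5.246294975280762 ell ((201.5349884033203, 164.93576049804688), (7.248294830322266, 11.074965476989746), 86.0909423828125) -> [0.54709407 0.22110103 0.046     ] [0.55062322 0.22485574 0.042     ]
top washer 55 (174.0416717529297, 179.0) 6.041761875152588 ell ((174.38357543945312, 179.6415557861328), (6.641219615936279, 12.024866104125977), 87.64096069335938) -> [0.53911084 0.21681438 0.046     ] [0.53934849 0.2176706  0.042     ]
```

Cap minus axle comes to about +1.5 mm in x and -2.2 mm in y. I'll correct that and descend until the rim is just above the tip.

Emit:
{"api": "jog_arm", "payload": {
  "steps": [
    {"dp":[0.01,0.0147,0],"rotation":[0,0,0],"grip":-1},
    {"dp":[0,0,0.2],"rotation":[0,0,0],"grip":-1},
    {"dp":[0,0,0.15],"rotation":[0,0,0],"grip":-1},
    {"dp":[0,0,0.08],"rotation":[0,0,0],"grip":-1},
    {"dp":[0,0,0.03],"rotation":[0,0,0],"grip":-1},
    {"dp":[0,0,0],"rotation":[0,0,0],"grip":-1},
    {"dp":[0,0,0],"rotation":[0,0,0],"grip":-1}
  ]
}}

```text
t: 10.12
ee_pos: [0.5448, 0.2195, 0.0573]
tcp_rot: [3.141, 0.002, 3.141]
ft_force: [0.9, 0.0, 0.1]
finger_gap: 0.0237
finger_force: 49.4
```

```bash
python3 - <<'E'
from h import *
o=arm.get_obs();print(o["t"],o["ee_pos"],o["ft_force"])
c,m=look("scene",["cap_center","axle_tip","cap_teeth"]);a,mw=look("wrist",["cap_center","axle_tip"])
p=proj(m,[.544,.218,.06]).astype(int)
cr=cv2.resize(c[p[1]-25:p[1]+25,p[0]-25:p[0]+25],(400,400),interpolation=cv2.INTER_CUBIC)
for X,col in(([.544,.218,.06],(0,255,0)),([.544,.218,.042],(0,0,255))):
    q=(proj(m,X)-p+25)*8;cv2.circle(cr,tuple(int(v) for v in q),2,col,-1)
w=cv2.resize(a[130:330,156:356],(400,400))
cv2.imwrite("pics/g.png",np.hstack([cr,w])[:,:,::-1])
E
```

```text
10.125 [0.54484077 0.21951896 0.05734186] [0.90521462 0.02646752 0.10612469]
scene cap_center 0.44 [0.5456 0.2207 0.0803]
scene axle_tip 0.72 [0.5452 0.2188 0.0596]
scene cap_teeth 0.66 [0.5516 0.2213 0.0696]
wrist cap_center 0.97 [0.5463 0.2191 0.0811]
wrist axle_tip 0.24 [0.5449 0.2199 0.073 ]
```

View pics/g.png

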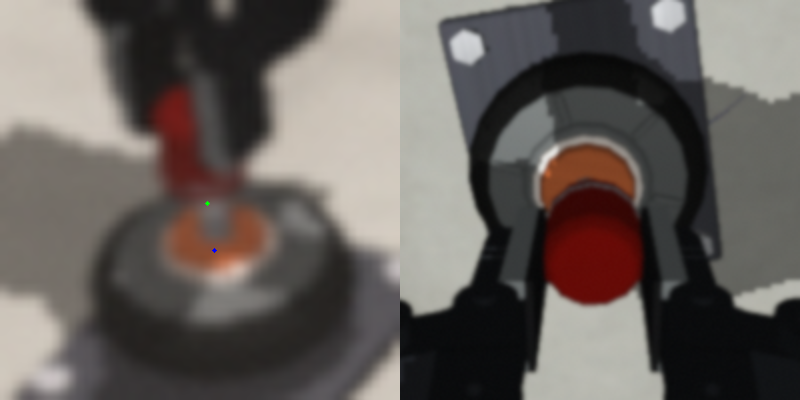

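The cap still covers the tip. The wrist view has the cap column at 593 and the washer at 588, so the cap is about 2 mm too far in +y, and the scene view agrees. I'll correct that and ease down onto the tip.

Emit:
{"api": "jog_arm", "payload": {
  "steps": [
    {"dp":[-0.004,-0.0133,0],"rotation":[0,0,0],"grip":-1},
    {"dp":[0,0,0.03],"rotation":[0,0,0],"grip":-1},
    {"dp":[0,0,0.03],"rotation":[0,0,0],"grip":-1},
    {"dp":[0,0,0.01],"rotation":[0,0,0],"grip":-1},
    {"dp":[0,0,0],"rotation":[0,0,0],"grip":-1},
    {"dp":[0,0,0],"rotation":[0,0,0],"grip":-1}
  ]
}}

```text
t: 11.22
ee_pos: [0.5447, 0.2174, 0.0457]
tcp_rot: [3.141, 0.0, 3.141]
ft_force: [0.3, 0.0, -0.5]
finger_gap: 0.0238
finger_force: 49.3
```

Emit:
{"api": "jog_arm", "payload": {
  "steps": [
    {"dp":[0,0,0.01],"rotation":[0,0,0],"grip":-1},
    {"dp":[0,0,0.01],"rotation":[0,0,0],"grip":-1},
    {"dp":[0,0,0],"rotation":[0,0,0],"grip":-1}
  ]
}}

```text
t: 11.6
ee_pos: [0.5447, 0.2175, 0.0427]
tcp_rot: [3.141, 0.0, 3.141]
ft_force: [1.3, -0.2, -0.5]
finger_gap: 0.0235
finger_force: 49.4
```

Emit:
{"api": "jog_arm", "payload": {
  "steps": [
    {"dp":[0,0,0.007],"rotation":[0,0,0],"grip":-1},
    {"dp":[0,0,0.007],"rotation":[0,0,0],"grip":-1},
    {"dp":[0,0,0],"rotation":[0,0,0],"grip":-1}
  ]
}}

```text
t: 11.98
ee_pos: [0.5446, 0.2174, 0.0402]
tcp_rot: [3.141, 0.0, 3.141]
ft_force: [0.5, 0.4, -0.6]
finger_gap: 0.0236
finger_force: 49.4
```

Emit:
{"api": "jog_arm", "payload": {
  "steps": [
    {"dp":[0,0,0.007],"rotation":[0,0,0],"grip":-1},
    {"dp":[0,0,0],"rotation":[0,0,0],"grip":-1}
  ]
}}

```text
t: 12.22
ee_pos: [0.5446, 0.2174, 0.0394]
tcp_rot: [3.141, -0.0, 3.141]
ft_force: [0.5, 0.5, 0.8]
finger_gap: 0.0237
finger_force: 49.5
```

Emit:
{"api": "jog_arm", "payload": {
  "steps": [
    {"dp":[0,0,0.007],"rotation":[0,0,0],"grip":-1},
    {"dp":[0,0,0],"rotation":[0,0,0],"grip":-1}
  ]
}}

```text
t: 12.48
ee_pos: [0.5446, 0.2173, 0.0379]
tcp_rot: [3.142, -0.0, 3.141]
ft_force: [0.5, 0.6, -1.3]
finger_gap: 0.0239
finger_force: 49.3
```

```bash
python3 - <<'E'
from h import *
o=arm.get_obs();print(o["t"],o["ee_pos"],o["ft_force"])
c,m=look("scene",["cap_center"]);a,mw=look("wrist",["cap_center"])
p=proj(m,[.545,.2175,.06]).astype(int)
cr=cv2.resize(c[p[1]-25:p[1]+25,p[0]-25:p[0]+25],(400,400),interpolation=cv2.INTER_CUBIC)
w=cv2.resize(a[130:330,156:356],(400,400))
cv2.imwrite("pics/i.png",np.hstack([cr,w])[:,:,::-1])
E
```

```text
12.475 [0.54455427 0.21727469 0.03793926] [ 0.46811364  0.58588846 -1.30242781]
scene cap_center 0.6 [0.5448 0.2182 0.0592]
wrist cap_center 0.72 [0.5456 0.216  0.0647]
```

View pics/i.png

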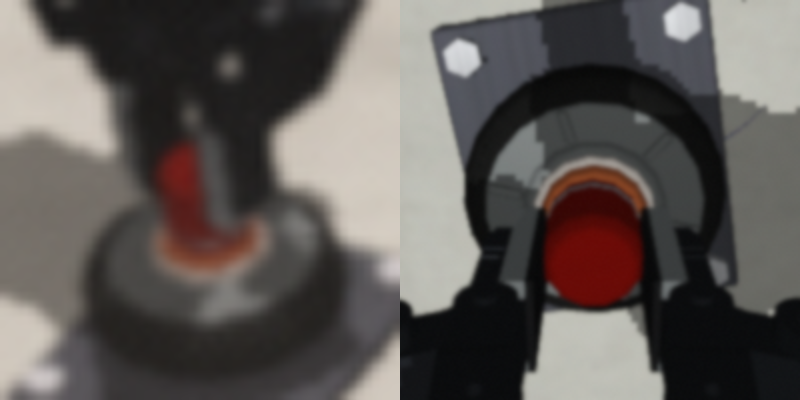

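The cap is centred over the axle and washer in both views, with the rim just above the washer. The wrist force shows no sliding load, though, so I'll check the other sensors.

```bash
cat > s.py <<'E'
from h import *
n=6
T=[];F=[];Z=[];M=[]
for i in range(n):
    arm.capture("wrist");o=arm.get_obs();T.append(o["joint_torque"]);F.append(o["ft_force"]);Z.append(o["ee_pos"]);M.append(o["torque"])
print(o["t"],"F",np.mean(F,0).round(2),"M",np.mean(M,0).round(3),"T",np.mean(T,0).round(2),np.std(T,0).round(2),"P",np.mean(Z,0).round(5),o["finger_gap"],o["finger_force"])
E
python3 s.py
```

```text
12.975 F [ 0.72  1.22 -2.7 ] M [ 0.194 -0.161 -0.005] T [ -0.37 -41.82 -29.65  -0.25   0.41  -0.  ] [0.03 0.17 0.11 0.01 0.07 0.  ] P [0.5445  0.21725 0.03803] 0.02414172717408444 49.54065453261137
```

Emit:
{"api": "jog_arm", "payload": {
  "steps": [
    {"dp":[0,0,0.007],"rotation":[0,0,0],"grip":-1},
    {"dp":[0,0,0],"rotation":[0,0,0],"grip":-1}
  ]
}}

```text
t: 13.22
ee_pos: [0.5447, 0.2173, 0.0379]
tcp_rot: [3.141, 0.0, 3.141]
ft_force: [0.1, 2.0, 0.4]
finger_gap: 0.0238
finger_force: 49.5
```

```bash
python3 s.py
```

```text
13.525 F [-0.64  0.48  0.88] M [0.076 0.124 0.019] T [ -0.36 -39.59 -28.65  -0.19  -0.14   0.  ] [0.01 0.22 0.13 0.01 0.04 0.  ] P [0.54474 0.2173  0.03781] 0.023915387438561694 49.629284888505936
```

Contact has begun: z stalled and the force rose about 3.6 N. I'll continue in about 1 mm steps by feel.

Emit:
{"api": "jog_arm", "payload": {
  "steps": [
    {"dp":[0,0,0.007],"rotation":[0,0,0],"grip":-1},
    {"dp":[0,0,0],"rotation":[0,0,0],"grip":-1}
  ]
}}

```text
t: 13.78
ee_pos: [0.5447, 0.2174, 0.036]
tcp_rot: [3.141, 0.0, 3.141]
ft_force: [0.0, 0.7, -0.6]
finger_gap: 0.0239
finger_force: 49.4
```

```bash
sed -i 's/n=6/n=4/' s.py; python3 s.py
```

```text
13.975 F [ 1.33  1.25 -1.43] M [ 0.23  -0.153 -0.017] T [-4.300e-01 -4.089e+01 -2.888e+01 -2.800e-01  3.900e-01 -1.000e-02] [0.01 0.11 0.04 0.01 0.04 0.  ] P [0.54471 0.21738 0.03598] 0.023315582121322797 49.35346746817231
```

Emit:
{"api": "jog_arm", "payload": {
  "steps": [
    {"dp":[0,0,0.007],"rotation":[0,0,0],"grip":-1},
    {"dp":[0,0,0],"rotation":[0,0,0],"grip":-1}
  ]
}}

```text
t: 14.22
ee_pos: [0.5447, 0.2173, 0.0353]
tcp_rot: [3.141, 0.0, 3.141]
ft_force: [0.3, 0.9, 0.3]
finger_gap: 0.0235
finger_force: 49.5
```

```bash
python3 s.py
```

```text
14.425 F [0.4  1.16 0.06] M [ 0.197 -0.059  0.021] T [-4.700e-01 -4.029e+01 -2.858e+01 -2.900e-01  2.600e-01 -1.000e-02] [0.01 0.01 0.01 0.   0.   0.  ] P [0.54466 0.21733 0.03526] 0.024233749223737333 49.460567738860846
```

It is still sliding in small stick-slip steps at low force. I'll continue.

Emit:
{"api": "jog_arm", "payload": {
  "steps": [
    {"dp":[0,0,0.007],"rotation":[0,0,0],"grip":-1},
    {"dp":[0,0,0],"rotation":[0,0,0],"grip":-1}
  ]
}}

```text
t: 14.68
ee_pos: [0.5447, 0.2173, 0.0345]
tcp_rot: [3.142, 0.0, 3.141]
ft_force: [-0.0, 0.3, 1.8]
finger_gap: 0.0236
finger_force: 49.6
```

```bash
python3 s.py
```

```text
14.875 F [-0.44  0.69  2.04] M [0.123 0.056 0.026] T [-4.300e-01 -3.920e+01 -2.801e+01 -2.500e-01  2.000e-02  1.000e-02] [0.   0.07 0.04 0.   0.01 0.  ] P [0.54473 0.21729 0.03446] 0.023673698560537765 49.67585803940892
```

Emit:
{"api": "jog_arm", "payload": {
  "steps": [
    {"dp":[0,0,0.007],"rotation":[0,0,0],"grip":-1},
    {"dp":[0,0,0],"rotation":[0,0,0],"grip":-1}
  ]
}}

```text
t: 15.12
ee_pos: [0.5448, 0.2173, 0.0343]
tcp_rot: [3.141, 0.001, 3.141]
ft_force: [-1.7, 0.5, 5.3]
finger_gap: 0.0235
finger_force: 50.1
```

```bash
python3 s.py
```

```text
15.325 F [-1.9   0.18  5.31] M [ 0.031  0.313 -0.028] T [ -0.49 -37.07 -27.1   -0.23  -0.56  -0.  ] [0.01 0.06 0.05 0.   0.01 0.  ] P [0.54478 0.21732 0.03427] 0.023697864120573564 50.093997325748205
```

Emit:
{"api": "jog_arm", "payload": {
  "steps": [
    {"dp":[0,0,0.005],"rotation":[0,0,0],"grip":-1},
    {"dp":[0,0,0],"rotation":[0,0,0],"grip":-1}
  ]
}}

```text
t: 15.58
ee_pos: [0.5448, 0.2173, 0.0342]
tcp_rot: [3.141, 0.001, 3.141]
ft_force: [-3.6, -0.4, 8.9]
finger_gap: 0.0234
finger_force: 50.4
```

```bash
python3 s.py
```

```text
15.775 F [-3.13 -0.01  8.25] M [-0.041  0.51   0.016] T [ -0.53 -35.67 -26.53  -0.21  -0.94  -0.  ] [0.   0.03 0.01 0.   0.   0.  ] P [0.54484 0.21735 0.03423] 0.023600567225225653 50.33093171194196
```

Emit:
{"api": "jog_arm", "payload": {
  "steps": [
    {"dp":[0,0,0.005],"rotation":[0,0,0],"grip":-1},
    {"dp":[0,0,0],"rotation":[0,0,0],"grip":-1}
  ]
}}

```text
t: 16.02
ee_pos: [0.5449, 0.2174, 0.0341]
tcp_rot: [3.141, 0.001, 3.141]
ft_force: [-4.7, -0.2, 9.5]
finger_gap: 0.0237
finger_force: 50.5
```

```bash
python3 s.py
```

```text
16.225 F [-3.660e+00  1.000e-02  1.151e+01] M [-0.06   0.681 -0.022] T [ -0.53 -34.27 -25.94  -0.17  -1.3    0.  ] [0.04 0.47 0.29 0.03 0.05 0.  ] P [0.54491 0.21735 0.03417] 0.023941938171964723 50.60200486332178
```

Emit:
{"api": "jog_arm", "payload": {
  "steps": [
    {"dp":[0,0,0.004],"rotation":[0,0,0],"grip":-1},
    {"dp":[0,0,0],"rotation":[0,0,0],"grip":-1}
  ]
}}

```text
t: 16.48
ee_pos: [0.5449, 0.2174, 0.034]
tcp_rot: [3.141, 0.001, 3.141]
ft_force: [-3.9, -0.0, 12.7]
finger_gap: 0.0236
finger_force: 50.7
```

```bash
python3 s.py; python3 - <<'E'
from h import *
c,m=look("scene",["cap_center","spring_washer"]);a,mw=look("wrist",["cap_center"])
o=arm.get_obs()
p=proj(m,[.545,.2175,.05]).astype(int)
cr=cv2.resize(c[p[1]-20:p[1]+20,p[0]-20:p[0]+20],(400,400),interpolation=cv2.INTER_CUBIC)
w=cv2.resize(a[180:300,196:316],(400,400),interpolation=cv2.INTER_CUBIC)
cv2.imwrite("pics/j.png",np.hstack([cr,w])[:,:,::-1])
E
```

```text
16.675 F [-5.24 -1.31 11.9 ] M [-0.136  0.778  0.   ] T [ -0.6  -33.48 -25.63  -0.18  -1.55  -0.  ] [0.   0.01 0.01 0.   0.   0.  ] P [0.54493 0.21735 0.03398] 0.023827344473956156 50.704674795269966
scene cap_center 0.46 [0.5465 0.2179 0.0538]Traceback (most recent call last):
  File "<stdin>", line 2, in <module>
  File "h.py", line 8, in look
    for d in arm.pinpoint(cam,th)[:3]:
             ~~~~~~~~~~~~^^^^^^^^
ValueError: it knows: axle_tip, cap_center, cap_teeth
```

```bash
python3 - <<'E'
from h import *
c,m=look("scene",["cap_center"]);a,mw=look("wrist",["cap_center","cap_teeth"])
p=proj(m,[.545,.2175,.05]).astype(int)
cr=cv2.resize(c[p[1]-20:p[1]+20,p[0]-20:p[0]+20],(400,400),interpolation=cv2.INTER_CUBIC)
w=cv2.resize(a[180:300,196:316],(400,400),interpolation=cv2.INTER_CUBIC)
cv2.imwrite("pics/j.png",np.hstack([cr,w])[:,:,::-1])
E
```

```text
scene cap_center 0.43 [0.5468 0.2209 0.0554]
wrist cap_center 0.97 [0.5442 0.2176 0.0614]
wrist cap_teeth 0.68 [0.5447 0.217  0.0503]
```

View pics/j.png

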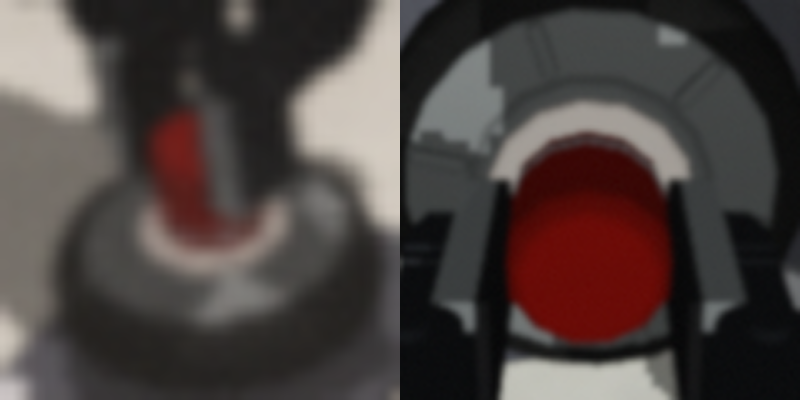

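The copper washer is no longer visible under the rim, only the white bush ring. z holds at 0.034 while the force has climbed to 12 N, so the washer is flat and well short of the bush giving way. I'll release gently, then retreat.

Emit:
{"api": "jog_arm", "payload": {
  "steps": [
    {"dp":[0,0,0],"rotation":[0,0,0],"grip":0},
    {"dp":[0,0,0],"rotation":[0,0,0],"grip":0},
    {"dp":[0,0,0],"rotation":[0,0,0],"grip":0},
    {"dp":[0,0,0],"rotation":[0,0,0],"grip":0.2},
    {"dp":[0,0,-0.03],"rotation":[0,0,0],"grip":0.2},
    {"dp":[0,0,-0.1],"rotation":[0,0,0],"grip":0.2},
    {"dp":[0,0,-0.25],"rotation":[0,0,0],"grip":0.2},
    {"dp":[0,0,-0.2],"rotation":[0,0,0],"grip":0.2}
  ]
}}

```text
t: 18.02
ee_pos: [0.5453, 0.2175, 0.1209]
tcp_rot: [3.141, 0.003, 3.141]
ft_force: [0.2, 0.9, 0.4]
finger_gap: 0.0515
finger_force: 0.0
```

```bash
python3 s.py; python3 - <<'E'
from h import *
for cam,b in(("wrist",45),("scene",16),("top",12)):
    a,m=look(cam,["cap_center"])
    h=cv2.cvtColor(a,cv2.COLOR_RGB2HSV).astype(int);p=proj(m,[.545,.2175,.05]);yy,xx=np.mgrid[:384,:512];near=np.hypot(xx-p[0],yy-p[1])<b
    print(cam,"copper px",(near&(h[:,:,0]>=7)&(h[:,:,0]<22)&(h[:,:,1]>120)&(h[:,:,2]>60)).sum())
    k=(near&((h[:,:,0]<6)|(h[:,:,0]>172))&(h[:,:,1]>150)).astype(np.uint8);q=cv2.findNonZero(k)
    if q is not None:
        print("red box",cv2.boundingRect(q))
        P=np.array([proj(m,[.545+.013*np.cos(t),.2175+.013*np.sin(t),z]) for t in np.linspace(0,6.28,60) for z in(.044,.070)]);print("pred",P.min(0),P.max(0)-P.min(0))
E
```

```text
18.225 F [0.44 0.07 0.5 ] M [ 0.001 -0.011  0.007] T [ -0.06 -36.54 -28.42  -0.     0.16   0.  ] [0.12 5.08 4.14 0.01 0.17 0.  ] P [0.54684 0.21798 0.12305] 0.05135807019484776 0.0
wrist cap_center 0.68 [0.5427 0.2204 0.0611]
wrist copper px 91
red box (237, 179, 32, 38)
pred [234.88767713 176.51219397] [35.1506613  42.30280541]
scene cap_center 0.63 [0.5466 0.2204 0.0579]
scene copper px 0
red box (197, 156, 9, 11)
pred [195.31364615 154.55441915] [12.33825462 15.46893124]
top copper px 4
red box (170, 179, 8, 4)
pred [165.18287318 169.7203313 ] [15.26814797 13.35823411]
```

The cap sits straight at about the expected position, but a little copper shows in the wrist view. As a check by feel, I'll press the crown once more with shut fingers, which also measures how much it sprang back.

Emit:
{"api": "jog_arm", "payload": {
  "steps": [
    {"dp":[0,0,0],"rotation":[0,0,0],"grip":-1},
    {"dp":[0,0,0],"rotation":[0,0,0],"grip":-1},
    {"dp":[0,0,0],"rotation":[0,0,0],"grip":-1},
    {"dp":[0,0,0.2],"rotation":[0,0,0],"grip":-1},
    {"dp":[0,0,0.15],"rotation":[0,0,0],"grip":-1},
    {"dp":[0,0,0.05],"rotation":[0,0,0],"grip":-1},
    {"dp":[0,0,0],"rotation":[0,0,0],"grip":-1},
    {"dp":[0,0,0],"rotation":[0,0,0],"grip":-1}
  ]
}}

```text
t: 19.52
ee_pos: [0.5456, 0.2176, 0.0595]
tcp_rot: [3.141, 0.002, 3.141]
ft_force: [0.8, 0.2, 0.3]
finger_gap: -0.0
finger_force: 0.0
```

```bash
python3 s.py
```

```text
19.725 F [-0.13  0.02  0.57] M [-0.003  0.005  0.021] T [ -0.   -39.72 -29.3   -0.    -0.    -0.  ] [0.   0.13 0.11 0.   0.   0.  ] P [0.54542 0.21754 0.05937] -0.00018610996484261444 0.0
```

Emit:
{"api": "jog_arm", "payload": {
  "steps": [
    {"dp":[0,0,0.015],"rotation":[0,0,0],"grip":-1},
    {"dp":[0,0,0.01],"rotation":[0,0,0],"grip":-1},
    {"dp":[0,0,0],"rotation":[0,0,0],"grip":-1}
  ]
}}

```text
t: 20.1
ee_pos: [0.5444, 0.2172, 0.054]
tcp_rot: [-3.142, -0.001, 3.141]
ft_force: [0.0, 0.9, -0.6]
finger_gap: -0.0002
finger_force: 0.0
```

Emit:
{"api": "jog_arm", "payload": {
  "steps": [
    {"dp":[0,0,0.01],"rotation":[0,0,0],"grip":-1},
    {"dp":[0,0,0],"rotation":[0,0,0],"grip":-1}
  ]
}}

```text
t: 20.35
ee_pos: [0.5445, 0.2172, 0.0526]
tcp_rot: [-3.142, -0.0, 3.141]
ft_force: [-0.4, -0.1, -0.8]
finger_gap: 0.0002
finger_force: 0.0
```

Emit:
{"api": "jog_arm", "payload": {
  "steps": [
    {"dp":[0,0,0.007],"rotation":[0,0,0],"grip":-1},
    {"dp":[0,0,0],"rotation":[0,0,0],"grip":-1}
  ]
}}

```text
t: 20.6
ee_pos: [0.5446, 0.2173, 0.0517]
tcp_rot: [3.142, -0.0, 3.141]
ft_force: [0.3, 0.8, 0.8]
finger_gap: -0.0
finger_force: 0.0
```

Emit:
{"api": "jog_arm", "payload": {
  "steps": [
    {"dp":[0,0,0.007],"rotation":[0,0,0],"grip":-1},
    {"dp":[0,0,0],"rotation":[0,0,0],"grip":-1}
  ]
}}

```text
t: 20.85
ee_pos: [0.5446, 0.2173, 0.0506]
tcp_rot: [3.142, -0.0, 3.141]
ft_force: [0.4, 0.0, -0.3]
finger_gap: 0.0001
finger_force: 0.0
```

Emit:
{"api": "jog_arm", "payload": {
  "steps": [
    {"dp":[0,0,0.007],"rotation":[0,0,0],"grip":-1},
    {"dp":[0,0,0],"rotation":[0,0,0],"grip":-1}
  ]
}}

```text
t: 21.1
ee_pos: [0.5446, 0.2173, 0.0496]
tcp_rot: [3.142, -0.0, 3.141]
ft_force: [-0.7, 0.1, 0.0]
finger_gap: -0.0005
finger_force: 0.0
```

Emit:
{"api": "jog_arm", "payload": {
  "steps": [
    {"dp":[0,0,0.005],"rotation":[0,0,0],"grip":-1},
    {"dp":[0,0,0],"rotation":[0,0,0],"grip":-1}
  ]
}}

```text
t: 21.35
ee_pos: [0.5446, 0.2173, 0.0488]
tcp_rot: [-3.142, -0.0, 3.141]
ft_force: [0.1, 1.2, -0.4]
finger_gap: -0.0001
finger_force: 0.0
```

Emit:
{"api": "jog_arm", "payload": {
  "steps": [
    {"dp":[0,0,0.005],"rotation":[0,0,0],"grip":-1},
    {"dp":[0,0,0],"rotation":[0,0,0],"grip":-1}
  ]
}}

```text
t: 21.6
ee_pos: [0.5446, 0.2173, 0.0481]
tcp_rot: [3.142, -0.0, 3.141]
ft_force: [0.0, -0.2, -0.1]
finger_gap: -0.0001
finger_force: 0.0
```

Emit:
{"api": "jog_arm", "payload": {
  "steps": [
    {"dp":[0,0,0.005],"rotation":[0,0,0],"grip":-1},
    {"dp":[0,0,0],"rotation":[0,0,0],"grip":-1}
  ]
}}

```text
t: 21.85
ee_pos: [0.5447, 0.2173, 0.0475]
tcp_rot: [3.141, 0.0, 3.141]
ft_force: [-0.1, 0.3, 1.4]
finger_gap: -0.0004
finger_force: 0.3
```

Emit:
{"api": "jog_arm", "payload": {
  "steps": [
    {"dp":[0,0,0.005],"rotation":[0,0,0],"grip":-1},
    {"dp":[0,0,0],"rotation":[0,0,0],"grip":-1}
  ]
}}

```text
t: 22.1
ee_pos: [0.5449, 0.2174, 0.0471]
tcp_rot: [3.141, 0.001, 3.141]
ft_force: [0.4, 0.1, 1.3]
finger_gap: -0.0
finger_force: 0.4
```

Emit:
{"api": "jog_arm", "payload": {
  "steps": [
    {"dp":[0,0,0.005],"rotation":[0,0,0],"grip":-1},
    {"dp":[0,0,0],"rotation":[0,0,0],"grip":-1}
  ]
}}

```text
t: 22.35
ee_pos: [0.545, 0.2174, 0.047]
tcp_rot: [3.141, 0.001, 3.141]
ft_force: [-1.5, -0.6, 5.2]
finger_gap: 0.0002
finger_force: 2.3
```

Emit:
{"api": "jog_arm", "payload": {
  "steps": [
    {"dp":[0,0,0.005],"rotation":[0,0,0],"grip":-1},
    {"dp":[0,0,0],"rotation":[0,0,0],"grip":-1}
  ]
}}

```text
t: 22.6
ee_pos: [0.5451, 0.2175, 0.047]
tcp_rot: [3.141, 0.002, 3.141]
ft_force: [-2.3, -0.8, 7.0]
finger_gap: -0.0
finger_force: 3.1
```

Emit:
{"api": "jog_arm", "payload": {
  "steps": [
    {"dp":[0,0,0.005],"rotation":[0,0,0],"grip":-1},
    {"dp":[0,0,0],"rotation":[0,0,0],"grip":-1}
  ]
}}

```text
t: 22.85
ee_pos: [0.5452, 0.2175, 0.047]
tcp_rot: [3.141, 0.002, 3.141]
ft_force: [-3.9, -1.3, 8.9]
finger_gap: 0.0
finger_force: 4.0
```

Emit:
{"api": "jog_arm", "payload": {
  "steps": [
    {"dp":[0,0,0.004],"rotation":[0,0,0],"grip":-1},
    {"dp":[0,0,0],"rotation":[0,0,0],"grip":-1}
  ]
}}

```text
t: 23.1
ee_pos: [0.5452, 0.2174, 0.0468]
tcp_rot: [3.141, 0.002, 3.141]
ft_force: [-3.4, -1.5, 12.4]
finger_gap: 0.0001
finger_force: 6.0
```

It reached a hard stop after about 0.6 mm of travel, and z stayed put from 5 to 12 N. That matches the expected spring-back, so the washer was flat. I'll retreat and hand in.

Emit:
{"api": "jog_arm", "payload": {
  "steps": [
    {"dp":[0,0,-0.02],"rotation":[0,0,0],"grip":-1},
    {"dp":[0,0,-0.1],"rotation":[0,0,0],"grip":-1},
    {"dp":[0,0,-0.3],"rotation":[0,0,0],"grip":-1},
    {"dp":[0,0,-0.2],"rotation":[0,0,0],"grip":-1},
    {"dp":[0,0,0],"rotation":[0,0,0],"grip":-1},
    {"dp":[0,0,0],"rotation":[0,0,0],"grip":-1}
  ]
}}

```text
t: 23.85
ee_pos: [0.5441, 0.2171, 0.1358]
tcp_rot: [-3.141, -0.002, 3.141]
ft_force: [0.3, 1.0, 0.7]
finger_gap: 0.0006
finger_force: 0.0
```

```bash
python3 - <<'E'
from h import *
look("wrist",["cap_center"]);look("scene",["cap_center"])
print(arm.get_obs()["ee_pos"],arm.job_done())
E
```

```text
wrist cap_center 0.87 [0.5453 0.2178 0.0613]
scene cap_center 0.68 [0.5458 0.2203 0.0574]
the job is handed in; nothing more can be done
[0.54371377 0.21700315 0.13496023] None
```

The cap is on the axle and pressed to the washer's hard stop at about 12 N (about 0.6 mm spring-back, below the force that moves the bush), released and handed in at about 24 s; the hand-in returned no verdict.

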